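# Feel which paint case lid binds

### The arm

A 7-joint arm with a two-finger parallel gripper is mounted at the origin on the work surface. World frame = base frame: x ahead of the robot, y to its left, z up, the work surface at z = 0. Lengths are in m, angles in rad, forces in N, time in s.
With the tool pointing down it reaches from about 0.4 to 0.85 m from the base axis. Payload 4.5 kg.
Tool frame: the origin (TCP) lies midway between the tips of the shut fingers; the grasp point (between the pads) lies 19 mm behind it; y points along the fingers, z is the direction in which the jaws open and shut, and the axes are right-handed (so a half turn about y gives the same grasp; the last joint's range is limited). The gripper opens to 88 mm and grips with 3 to 60 N. Pads are 18 mm wide; open, the fingers measure 123 mm over their backs; the gripper's body (75 mm by 187 mm) begins 45 mm behind the grasp point.
Start: joints at [1.296, 0.689, -0.195, 1.565, 0.157, 0.902, -0.215], TCP at [0.19, -0.595, 0.239] pointing down, gripper open.
Joint ranges: [-3.01, 3.01], [-0.46, 2.08], [-1.47, 1.51], [0.13, 2.56], [-1, 4.14], [0.04, 2.09], [-2.66, 2.66]. Speed limits (rad/s): [2.57, 2.57, 3.14, 3.14, 3.14, 3.14, 3.14].

### API

Orientations are given as a unit quaternion [x, y, z, w].
In Python, from plant import r, snapshot, get_calibration, job, boxes_of gives the robot as it stands. The module is installed in compiled form; this text tells all that it offers.
- The arm moves only by the shell command python3 -m handwheel 'ROWS' [OPENING] [FORCE]. ROWS is JSON, a list that holds one entry, the list of rows, each a list of 6 numbers: the shift along the tool's x, y, z as a fraction of full scale, then the turn, a rotation vector about the tool's x, y, z as a fraction of full scale. In form: [[[x, y, z, wx, wy, wz], ...]]. A call has 1 to 12 rows; each row is the pose to reach, as a shift and turn from the pose commanded when the call began, along the tool's axes at that moment, turning the shorter way round; what a row does not reach only later rows make up. Full scale, the value 1, is 100 cm for a shift and 180 degrees for a turn. A row lasts 1/12 s, in which the tool goes at most 41.7 mm and 7.16 degrees, less where a joint would pass 70% of its speed; a pose out of reach is approached as far as the arm can. A call with a number of a shift or a turn outside -1 to 1 is refused whole. A call with a gripper value outside its range is refused whole. OPENING is the opening, from -1 (shut) to 1 (fully open), set as the call begins (- or left out, the last holds). The fingers move at their own pace and stop on an object; FORCE is the grip in N (left out, the last holds). Time passes only in rows, so rows that repeat a pose let the fingers close. It gives the time, the measured TCP pose, the force and the opening at its end, in the units of the state.
- r.get_state(): the state, without advancing time (a new reading comes with each control period).
- snapshot(name): name is "side" or "top" or "wrist"; returns the picture (400x640x3 uint8, red, green, blue); there is no depth.
- get_calibration(name): a dict with "fx", "fy", "cx", "cy" (pixels), "T" (4x4, takes a point from camera to world coordinates). Camera axes: x right, y down, z forward; pixel columns grow to the right and rows downward; lengths in m; the calibration is good to about 2 mm. A picture is of the moment at which its call begins: read the wrist's pose just before it. get_calibration takes no time and is no camera call; for the wrist camera it gives the pose at the moment of the call.
- job.finish_job(): hands the job in, once; it reports no verdict.
Trained networks look in the newest picture that a camera, given by its name, has taken for a name from the list of things; names that differ only in an ending like _2 or _b are one class to them, and where a whole thing is asked for, a point or a joint stands for the part that bears it (a point fixed in the world has none). Each returns a list of dicts, best first, with "confidence" (0 to 1); they miss things now and then, are a little off and sometimes report something else, mostly with a low value. They report only what shows in the picture. A call takes as long as a camera call.
- boxes_of(thing, camera): "bbox" ([left, top, right, bottom] in pixels, round what is visible of it).
The state is a dict: "clock": time; "q": joint angles; "qd": joint speeds; "joint_torque": joint torques, N m; "tool_pos": TCP position; "eef_rot": TCP orientation; "contact_force": force on the tool from outside, world axes, zero at the start; "moment": the same for the moment, N m; "opening": opening from 0.0 (shut) to 1.0 (fully open).
Only numpy, scipy, OpenCV 4.12 (cv2) and the standard library are available. Lean on these libraries where they do the work, as an engineer would, in place of code of your own. Each camera call takes 0.05 s, during which the arm holds its last target. There are 200 camera calls.

### The job

One of these two paint cases has a binding hinge. Starting with the case on the robot's left, then the one on its right, lift the lid by its knob some 15 degrees and feel how it swings: a stiff one must not be forced any further, which would tip its case up off the bench, but is eased back down fully shut without letting it snap; one that moves freely is swung right over until it rests open, past upright. Finish with the free lid standing open, the stiff one shut, both let go, the cases where they stood and the other things on the bench left alone.

Things in the scene. Friction and masses are not known exactly. Their poses are not given: they have to be found in the camera images.
- case_p: Light wood artist's case full of paints, 2.8 kg, loose on the bench: 130 mm front to back (x), 200 mm wide (y), 62 mm high without the lid. Origin: centre of its underside; its front, with the lid's knob, faces its own -x; the hinge runs along its own y. The two cases look the same; nothing visible, nor the name or side, tells which hinge binds.
- knob_p (a point): Centre of the dark wood ball knob, 26 mm across, on a 9 mm brass stem out from the front edge of case_p's lid (moves with the lid): 35 mm out from the edge, 165 mm from the hinge line, 67 mm above the bench when shut. Pinched from above, along the hinge direction, it turns easily in the fingers as the lid swings.
- hinge_p (a point): Middle of the hinge line of case_p's lid, at the top of the case's back wall, 62 mm above the bench, 65 mm behind the case's origin. Knob centre is 5 mm above this line when shut.
- lid_p (a joint): Swing of case_p's lid, rad: 0 shut, grows as it opens up and back, stop at 1.8; rests open past 1.57. Lid 200x130x10 mm, 0.17-0.35 kg. At the knob a sound hinge takes some 1-2 N (under 2 more by friction in the fingers); a binding one pushes back like a spring, 27 N more per rad (7 N at 0.25 rad), and snaps shut if let go; some 12 N tips the case up.
- case_q: Light wood artist's case full of paints, 2.8 kg, loose on the bench: 130 mm front to back (x), 200 mm wide (y), 62 mm high without the lid. Origin: centre of its underside; its front, with the lid's knob, faces its own -x; the hinge runs along its own y. The two cases look the same; nothing visible, nor the name or side, tells which hinge binds.
- knob_q (a point): Centre of the dark wood ball knob, 26 mm across, on a 9 mm brass stem out from the front edge of case_q's lid (moves with the lid): 35 mm out from the edge, 165 mm from the hinge line, 67 mm above the bench when shut. Pinched from above, along the hinge direction, it turns easily in the fingers as the lid swings.
- hinge_q (a point): Middle of the hinge line of case_q's lid, at the top of the case's back wall, 62 mm above the bench, 65 mm behind the case's origin. Knob centre is 5 mm above this line when shut.
- lid_q (a joint): Swing of case_q's lid, rad: 0 shut, grows as it opens up and back, stop at 1.8; rests open past 1.57. Lid 200x130x10 mm, 0.17-0.35 kg. At the knob a sound hinge takes some 1-2 N (under 2 more by friction in the fingers); a binding one pushes back like a spring, 27 N more per rad (7 N at 0.25 rad), and snaps shut if let go; some 12 N tips the case up.
- brush_jar: Blue ceramic jar of upright brushes, 72 mm across, 90 mm high (195 mm with brushes), loose, behind the cases; origin at centre of underside. Leave alone.
- paint_tin: Small paint tin, 54 mm across, 50 mm high, loose, nearer the robot than the cases; origin at centre of underside. Leave alone.
- palette_knife: Palette knife 200 mm long with wooden handle lying on the bench to the left; origin at its middle. Leave alone.
- primed_panel: White primed painting panel 180 x 130 x 12 mm lying on the bench to the right; origin at centre of underside. Leave alone.

How it is judged:
On the way, in this order (a step that is already met when the one before it is completed fails the run):
1. the lid on the robot's left has been lifted far enough to feel its swing (beyond 0.14 rad, 8 degrees) (((world y of case_p above 0 m and value of joint lid_p above 0.14 rad) or (world y of case_q above 0 m and value of joint lid_q above 0.14 rad))), for 0.2 s.
2. then the lid on the robot's right has been lifted likewise (((world y of case_p below 0 m and value of joint lid_p above 0.14 rad) or (world y of case_q below 0 m and value of joint lid_q above 0.14 rad))), for 0.2 s.
At the end, for the whole second after the job is handed in: One lid, the freely swinging one, rests open (beyond 1.6 rad); the other is shut (under 0.04 rad, about 7 mm at the knob); both cases flat on the bench (within 0.03 rad), lids released, neither falling back nor still swinging fast (between -0.05 and 0.5 rad/s) (((value of joint lid_p above 1.6 rad and value of joint lid_q below 0.04 rad) or (value of joint lid_q above 1.6 rad and value of joint lid_p below 0.04 rad)) and velocity of joint lid_p between -0.05 and 0.5 rad/s and velocity of joint lid_q between -0.05 and 0.5 rad/s and angle between each of case_p, case_q's own z axis and vertical below 0.03 rad); the robot touches nothing.
It fails at once if a lid is forced: its case is tipped up by over 0.06 rad (8 mm at the front) (angle between any of case_p, case_q's own z axis and vertical above 0.06 rad).
It fails at once if a case is dragged more than 40 mm along the bench (distance of any of case_p, case_q from where it was at the start of the episode above 0.04 m).
It fails at once if a lid snaps or slams down (closing faster than 2.5 rad/s) (velocity of joint any of lid_p, lid_q below -2.5 rad/s).
It fails at once if the jar, tin, palette knife or panel is shifted by more than 25 mm (distance of any of brush_jar, paint_tin, palette_knife, primed_panel from where it was at the start of the episode above 0.025 m).
It fails at once if the brush jar or paint tin is tipped (angle between any of brush_jar, paint_tin's own z axis and vertical above 0.4 rad).
It also fails if it takes over 58 s, if anything falls off the work surface, if the arm or the gripper's body presses on something with over 40 N, if the wrist force passes 120 N, or if a joint passes its speed limit or range.

## Working session

There is one attempt and no reset: what is moved stays moved. The work goes in short steps, Python scripts to look and compute and a shell command to move; the robot and the scene stay as the last step left them, time stands still between calls to the robot, and variables do not carry over. Pictures are saved under pics/ and viewed, about 8 in all and at most 12, crops included, and the job is handed in when it is done.

```bash
mkdir -p pics
cat > h.py <<'E'
import numpy as np,cv2
from plant import r,snapshot,get_calibration,job,boxes_of
from scipy.spatial.transform import Rotation as R
def ray(cal,u,v,z):
    T=np.array(cal["T"]);d=T[:3,:3]@np.array([(u-cal["cx"])/cal["fx"],(v-cal["cy"])/cal["fy"],1]);o=T[:3,3]
    return o+d*(z-o[2])/d[2]
def proj(cal,p):
    T=np.array(cal["T"]);c=T[:3,:3].T@(np.array(p)-T[:3,3]);return cal["cx"]+cal["fx"]*c[0]/c[2],cal["cy"]+cal["fy"]*c[1]/c[2]
def st():
    s=r.get_state();print("t",s["clock"],"p",np.round(s["tool_pos"],4),"F",np.round(s["contact_force"],2),"M",np.round(s["moment"],2),"op",s["opening"]);print(np.round(R.from_quat(s["eef_rot"]).as_matrix(),3).tolist());return s
E
python3 - <<'E'
from h import *
st()
for c in("top","side"):
    im=snapshot(c);cv2.imwrite(f"pics/{c}0.png",im[:,:,::-1]);cal=get_calibration(c)
    print(c,np.round(np.array(cal["T"])[:3,3],3))
    for n in ("knob_p","case_p","brush_jar","paint_tin"):
        for b in boxes_of(n,c)[:3]:
            x=b["bbox"];u,v=(x[0]+x[2])/2,(x[1]+x[3])/2
            print(n,round(b["confidence"],2),np.round(x),np.round(ray(cal,u,v,0.067),3))
E
```

```text
t 0.0 p [ 0.1897 -0.5948  0.2379] F [-0.75  0.56 -0.54] M [-0.06  0.03 -0.  ] op 0.9950752247261648
[[-0.953, -0.001, 0.304], [-0.304, 0.002, -0.953], [0.0, -1.0, -0.002]]
top [ 0.45  -0.004  1.213]
knob_p 0.83 [194. 194. 280. 261.] [0.565 0.202 0.067]
knob_p 0.8 [344. 211. 414. 280.] [ 0.514 -0.175  0.067]
knob_p 0.74 [198. 194. 279. 268.] [0.556 0.197 0.067]
case_p 0.84 [198. 192. 278. 265.] [0.562 0.199 0.067]
case_p 0.69 [339. 208. 420. 282.] [ 0.516 -0.177  0.067]
brush_jar 0.8 [279. 121. 306. 161.] [0.802 0.054 0.067]
paint_tin 0.84 [300. 262. 321. 288.] [0.439 0.007 0.067]
side [0.409 0.967 0.843]
knob_p 0.87 [273. 221. 351. 280.] [0.567 0.218 0.067]
knob_p 0.82 [318. 153. 375. 193.] [ 0.525 -0.166  0.067]
knob_p 0.64 [318. 152. 377. 207.] [ 0.515 -0.13   0.067]
case_p 0.74 [318. 152. 379. 206.] [ 0.515 -0.134  0.067]
case_p 0.62 [272. 219. 350. 297.] [0.566 0.245 0.067]
case_p 0.39 [264. 331. 348. 353.] [0.526 0.491 0.067]
brush_jar 0.93 [236. 169. 260. 229.] [0.809 0.033 0.067]
brush_jar 0.69 [316. 153. 375. 207.] [ 0.523 -0.127  0.067]
paint_tin 0.74 [315. 155. 376. 206.] [ 0.522 -0.121  0.067]
paint_tin 0.56 [358. 209. 372. 231.] [0.44  0.066 0.067]
```

View pics/top0.png

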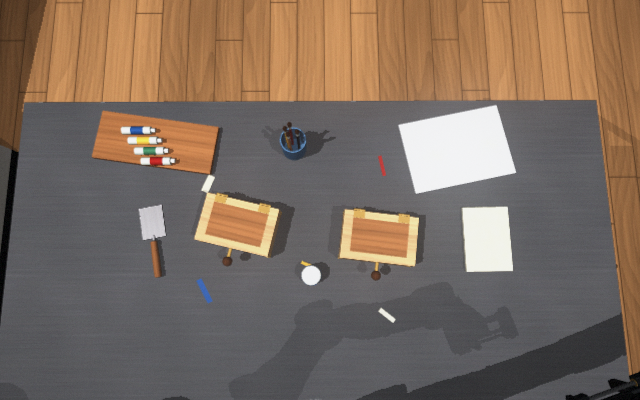

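View pics/side0.png

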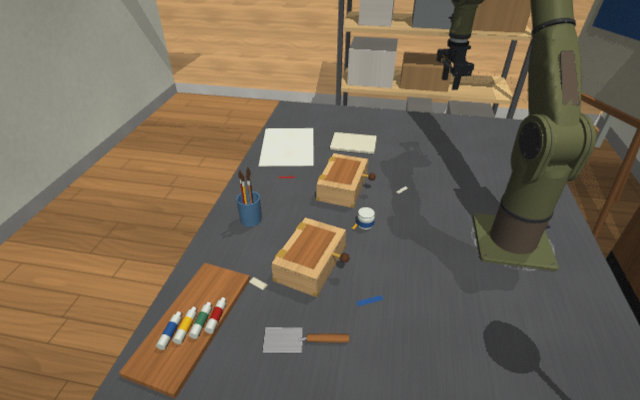

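The top view shows the left knob near (227,261), the right knob near (376,275), the tin at (311,275) and the jar at (293,143). The side view agrees. Next I'll refine the knob positions and yaw.

Run:
```python
from h import *
im=cv2.imread("pics/top0.png");cal=get_calibration("top");cs=get_calibration("side")
g=im.astype(int);wood=((g[:,:,2]-g[:,:,0]>35)&(g[:,:,2]>120)).astype(np.uint8)
dark=((g[:,:,2]-g[:,:,0]>12)&(g[:,:,2]<125)).astype(np.uint8)
for nm,(x0,y0,x1,y1),(kx,ky) in (("L",(190,185,285,262),(227,261)),("R",(335,203,423,270),(376,275))):
    m=np.zeros_like(wood);m[y0:y1,x0:x1]=wood[y0:y1,x0:x1];m=cv2.morphologyEx(m,cv2.MORPH_OPEN,np.ones((7,7)))
    c=max(cv2.findContours(m,0,2)[0],key=cv2.contourArea)
    P=np.array([ray(cal,*p[0],.072)[:2] for p in c])
    rc=cv2.minAreaRect((P*1000).astype(np.float32));print(nm,rc,)
    d=np.zeros_like(dark);d[ky-7:ky+8,kx-7:kx+8]=dark[ky-7:ky+8,kx-7:kx+8]
    d=cv2.morphologyEx(d,cv2.MORPH_OPEN,np.ones((3,3)))
    v,u=np.nonzero(d);k=ray(cal,u.mean(),v.mean(),.067);print(" knob px",u.mean(),v.mean(),len(u),np.round(k,4),"side px",proj(cs,k))
```

```text
L ((575.9345092773438, 201.46368408203125), (200.5170135498047, 135.7796630859375), 76.17210388183594)
 knob px 226.6184210526316 261.0 76 [0.477  0.2264 0.067 ] side px (np.float64(344.9267482919598), np.float64(257.32704562113975))
R ((538.2759399414062, -174.72982788085938), (202.10382080078125, 135.99913024902344), 83.07545471191406)
 knob px 375.4415584415584 275.02597402597405 77 [ 0.4376 -0.1634  0.067 ] side px (np.float64(371.9999101732611), np.float64(176.28715309205845))
```

```bash
cat >> h.py <<'E'
def Rt(psi):  # tool down, jaws along hinge of case with yaw psi(deg)
    a=np.radians(psi);z=-np.array([-np.sin(a),np.cos(a),0]);y=np.array([0,0,-1.]);return np.c_[np.cross(y,z),y,z]
def go(pt,psi):
    s=r.get_state();M=R.from_quat(s["eef_rot"]).as_matrix()
    d=M.T@(np.array(pt)-s["tool_pos"]);w=R.from_matrix(M.T@Rt(psi)).as_rotvec()/np.pi
    print("shift",np.round(d,4),"turn",np.round(w,4))
E
python3 -m handwheel '[[[-0.3375,0,-0.202,0,0.173,0],[-0.3375,0,-0.202,0,0.173,0],[-0.3375,0,-0.202,0,0.173,0],[-0.3375,0,-0.202,0,0.173,0],[-0.3375,0,-0.202,0,0.173,0],[-0.3375,0,-0.202,0,0.173,0],[-0.3375,0,-0.202,0,0.173,0],[-0.3375,0,-0.202,0,0.173,0],[-0.3375,0,-0.202,0,0.173,0],[-0.3375,0,-0.202,0,0.173,0],[-0.3375,0,-0.202,0,0.173,0],[-0.3375,0,-0.202,0,0.173,0]]]' 1 
python3 -c "
from h import *
st();go([.477,.226,.2],-13.8);go([.44,.226,.24],-13.8)"
```

```text
clock: 1.5
tool_pos: [0.4508, -0.2996, 0.2388]
eef_rot: [-0.082, -0.702, 0.702, 0.082]
contact_force: [-0.1, -0.3, -0.8]
opening: 1.0
t 1.5 p [ 0.4508 -0.2996  0.2388] F [-0.11 -0.31 -0.82] M [-0.02  0.05  0.03] op 0.9995992609928682
[[-0.973, 0.0, -0.23], [0.23, -0.0, -0.973], [-0.0, -1.0, 0.0]]
shift [ 0.0952  0.0387 -0.5175] turn [-0.      0.0029 -0.    ]
shift [ 0.1312 -0.0013 -0.509 ] turn [-0.      0.0029 -0.    ]
```

```bash
python3 -m handwheel '[[[0.095,0,-0.517,0,0.003,0],[0.095,0,-0.517,0,0.003,0],[0.095,0,-0.517,0,0.003,0],[0.095,0,-0.517,0,0.003,0],[0.095,0,-0.517,0,0.003,0],[0.095,0,-0.517,0,0.003,0],[0.095,0,-0.517,0,0.003,0],[0.095,0,-0.517,0,0.003,0],[0.095,0,-0.517,0,0.003,0],[0.095,0,-0.517,0,0.003,0],[0.095,0,-0.517,0,0.003,0],[0.095,0,-0.517,0,0.003,0]]]'
python3 -m handwheel '[[[0,0,-0.012,0,0,0],[0,0,-0.012,0,0,0],[0,0,-0.012,0,0,0]]]'
python3 - <<'E'
from h import *
st();cal=get_calibration("wrist");im=snapshot("wrist");cv2.imwrite("pics/w1.png",im[:,:,::-1])
print("pred knob px",proj(cal,[.477,.2264,.067]));
for p in [(.576,.2015)]: print(proj(cal,[*p,.072]))
go([.477,.226,.12],-13.8)
E
```

```text
clock: 2.5
tool_pos: [0.4772, 0.1982, 0.239]
eef_rot: [-0.088, -0.701, 0.702, 0.087]
contact_force: [0.9, -0.5, -0.0]
opening: 1.003
clock: 2.75
tool_pos: [0.48, 0.2084, 0.2385]
eef_rot: [-0.087, -0.701, 0.702, 0.087]
contact_force: [-0.3, -1.1, 1.0]
opening: 0.998
t 2.75 p [0.48   0.2084 0.2385] F [-0.31 -1.09  1.05] M [ 0.08 -0.02 -0.  ] op 0.9982470880959666
[[-0.97, 0.0, -0.244], [0.244, -0.002, -0.97], [-0.0, -1.0, 0.002]]
pred knob px (np.float64(303.71751383794015), np.float64(181.92005289078392))
(np.float64(301.88286811330056), np.float64(73.56765886285312))
shift [ 0.0075  0.1186 -0.0178] turn [-0.0008 -0.0023 -0.0001]
```

View pics/w1.png

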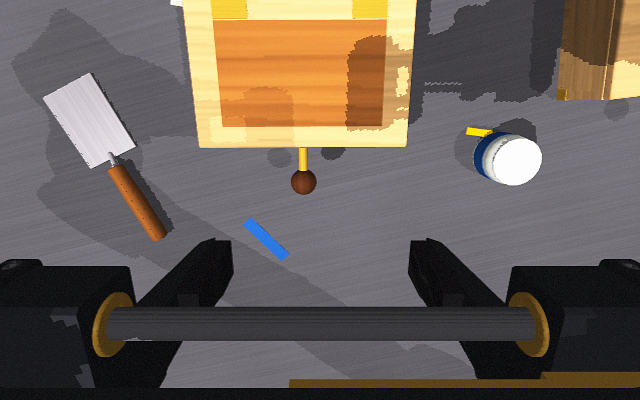

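The wrist view has the left knob at (303,182), within half a pixel of the prediction, and the front edge is parallel to the jaws. I'll descend.

```bash
python3 -m handwheel '[[[0.007,0.03,-0.018,0,-0.002,0],[0.007,0.06,-0.018,0,-0.002,0],[0.007,0.09,-0.018,0,-0.002,0],[0.007,0.12,-0.018,0,-0.002,0],[0.007,0.15,-0.018,0,-0.002,0],[0.007,0.175,-0.018,0,-0.002,0],[0.007,0.19,-0.018,0,-0.002,0],[0.007,0.19,-0.018,0,-0.002,0],[0.007,0.19,-0.018,0,-0.002,0]]]'
python3 -c "
from h import *
st();go([.477,.2264,.048],-13.8)"
```

```text
clock: 3.55
tool_pos: [0.4774, 0.2266, 0.0486]
eef_rot: [-0.085, -0.701, 0.703, 0.085]
contact_force: [0.5, 0.2, 0.1]
opening: 1.002
t 3.55 p [0.4774 0.2266 0.0486] F [0.54 0.25 0.1 ] M [ 0.06 -0.02  0.02] op 1.002165683298745
[[-0.971, -0.001, -0.239], [0.239, -0.002, -0.971], [0.0, -1.0, 0.003]]
shift [0.0003 0.0006 0.0003] turn [-0.0008 -0.0003  0.0001]
```

```bash
python3 -m handwheel '[[[0,0,0,0,0,0],[0,0,0,0,0,0],[0,0,0,0,0,0],[0,0,0,0,0,0],[0,0,0,0,0,0],[0,0,0,0,0,0],[0,0,0,0,0,0],[0,0,0,0,0,0]]]' -1 20
python3 - <<'E'
from h import *
st();h=.165
for t in np.radians([2,4,6,8,10,12,14,16]):
    a=np.arctan2(5,165);rr=np.hypot(.165,.005);print(round(np.degrees(t)),"back %.4f up %.4f"%(rr*(np.cos(a)-np.cos(a+t)),rr*(np.sin(a+t)-np.sin(a))))
E
```

```text
clock: 4.22
tool_pos: [0.477, 0.2297, 0.0488]
eef_rot: [-0.084, -0.702, 0.702, 0.084]
contact_force: [0.4, 0.5, 0.4]
opening: 0.417
t 4.2167 p [0.477  0.2297 0.0488] F [0.37 0.52 0.42] M [ 0.07  0.02 -0.  ] op 0.41695068470036206
[[-0.972, 0.0, -0.235], [0.235, -0.0, -0.972], [-0.0, -1.0, 0.0]]
2 back 0.0003 up 0.0058
4 back 0.0008 up 0.0115
6 back 0.0014 up 0.0172
8 back 0.0023 up 0.0229
10 back 0.0034 up 0.0286
12 back 0.0046 up 0.0342
14 back 0.0061 up 0.0398
16 back 0.0078 up 0.0453
```

```bash
python3 -m handwheel '[[[0,0,0,0,0,0],[0,0,0,0,0,0],[0,0,0,0,0,0],[0,0,0,0,0,0],[0,0,0,0,0,0],[0,0,0,0,0,0]]]'
python3 -c "
from h import *
st()"
```

```text
clock: 4.72
tool_pos: [0.4763, 0.2269, 0.0486]
eef_rot: [-0.084, -0.701, 0.703, 0.085]
contact_force: [-1.4, -5.9, 1.6]
opening: 0.271
t 4.7167 p [0.4763 0.2269 0.0486] F [-1.43 -5.91  1.61] M [-1.05  0.16  0.04] op 0.2712214830399428
[[-0.971, -0.002, -0.237], [0.237, -0.004, -0.971], [0.001, -1.0, 0.004]]
```

```bash
python3 -m handwheel '[[[0,0,0.002,0,0,0],[0,-0.003,0.002,0,0,0],[-0.0003,-0.006,0.002,0,0,0],[-0.0005,-0.009,0.002,0,0,0],[-0.001,-0.012,0.002,0,0,0],[-0.0012,-0.015,0.002,0,0,0],[-0.0015,-0.0175,0.002,0,0,0],[-0.0015,-0.0175,0.002,0,0,0]]]'
python3 -c "
from h import *
st()"
```

```text
clock: 5.38
tool_pos: [0.4775, 0.2266, 0.0664]
eef_rot: [-0.084, -0.702, 0.703, 0.084]
contact_force: [-1.2, -4.1, -4.1]
opening: 0.275
t 5.3833 p [0.4775 0.2266 0.0664] F [-1.2  -4.07 -4.07] M [-1.02  0.32  0.04] op 0.27476258391428376
[[-0.972, -0.001, -0.236], [0.236, -0.001, -0.972], [0.001, -1.0, 0.001]]
```

```bash
python3 -m handwheel '[[[-0.0003,-0.003,0,0,0,0],[-0.0006,-0.006,0,0,0,0],[-0.001,-0.009,0,0,0,0],[-0.0015,-0.012,0,0,0,0],[-0.002,-0.0145,0,0,0,0],[-0.0025,-0.017,0,0,0,0],[-0.0025,-0.017,0,0,0,0],[-0.0025,-0.017,0,0,0,0],[-0.0025,-0.017,0,0,0,0]]]'
python3 -c "
from h import *
st();st()"
```

```text
clock: 6.13
tool_pos: [0.4803, 0.226, 0.0829]
eef_rot: [-0.084, -0.702, 0.703, 0.084]
contact_force: [0.3, -5.0, -7.0]
opening: 0.27
t 6.1333 p [0.4803 0.226  0.0829] F [ 0.33 -5.03 -7.  ] M [-0.96  0.09 -0.03] op 0.26965626905481904
[[-0.972, -0.001, -0.236], [0.236, -0.001, -0.972], [0.0, -1.0, 0.001]]
t 6.1333 p [0.4803 0.226  0.0829] F [ 0.33 -5.03 -7.  ] M [-0.96  0.09 -0.03] op 0.26965626905481904
[[-0.972, -0.001, -0.236], [0.236, -0.001, -0.972], [0.0, -1.0, 0.001]]
```

```bash
for i in 1 2; do python3 -m handwheel '[[[0,0,0,0,0,0],[0,0,0,0,0,0]]]' | grep force; done;  python3 -m handwheel '[[[-0.0005,-0.003,0,0,0,0],[-0.0012,-0.0055,0,0,0,0],[-0.0012,-0.0055,0,0,0,0],[-0.0012,-0.0055,0,0,0,0]]]'; python3 -m handwheel '[[[0,0,0,0,0,0]]]'|grep force
```

```text
contact_force: [-0.2, -4.9, -7.3]
contact_force: [-0.5, -4.8, -7.8]
clock: 6.8
tool_pos: [0.4817, 0.2261, 0.0885]
eef_rot: [-0.084, -0.702, 0.702, 0.084]
contact_force: [0.0, -5.2, -9.2]
opening: 0.267
contact_force: [1.2, -4.7, -8.3]
```

Force climbs about 3 N per 0.1 rad to about 8.5 N at 14°, so the left hinge is the stiff one. I'll ease it shut along the same arc.

```bash
python3 -m handwheel '[[[0.001,0.004,0,0,0,0],[0.0018,0.008,0,0,0,0],[0.0025,0.012,0,0,0,0],[0.0031,0.016,0,0,0,0],[0.0036,0.02,0,0,0,0],[0.004,0.024,0,0,0,0],[0.0045,0.028,0,0,0,0],[0.005,0.032,0,0,0,0],[0.005,0.036,0,0,0,0],[0.0052,0.039,0,0,0,0],[0.0052,0.0405,0,0,0,0],[0.0052,0.0405,0,0,0,0]]]'
python3 -m handwheel '[[[0,0,0,0,0,0],[0,0,0,0,0,0],[0,0,0,0,0,0]]]'
```

```text
clock: 7.88
tool_pos: [0.4764, 0.2275, 0.0485]
eef_rot: [-0.084, -0.702, 0.702, 0.084]
contact_force: [-2.1, -5.6, -1.6]
opening: 0.277
clock: 8.13
tool_pos: [0.4764, 0.2276, 0.0486]
eef_rot: [-0.084, -0.702, 0.702, 0.084]
contact_force: [-1.0, -5.1, -0.8]
opening: 0.273
```

```bash
python3 -m handwheel '[[[0,0.001,0,0,0,0],[0,0.002,0,0,0,0],[0,0.002,0,0,0,0],[0,0.002,0,0,0,0]]]'
```

```text
clock: 8.47
tool_pos: [0.4765, 0.2276, 0.0481]
eef_rot: [0.084, 0.702, -0.702, -0.084]
contact_force: [-3.0, -6.3, 13.7]
opening: 0.273
```

Solid contact (+13.7 N), so the lid is fully shut. I'll back off 1.5 mm, open, and go straight up.

```bash
python3 -m handwheel '[[[0,-0.0015,0,0,0,0],[0,-0.0015,0,0,0,0],[0,-0.0015,0,0,0,0],[0,-0.0015,0,0,0,0],[0,-0.0015,0,0,0,0],[0,-0.0015,0,0,0,0],[0,-0.0015,0,0,0,0],[0,-0.0015,0,0,0,0],[0,-0.0015,0,0,0,0],[0,-0.0015,0,0,0,0]]]' 1 20
python3 -c "
from h import *
st();go([.477,.2264,.19],-6.5);go([.4376,-.1634,.19],-6.5)"
```

```text
clock: 9.3
tool_pos: [0.4766, 0.2277, 0.0476]
eef_rot: [-0.084, -0.702, 0.702, 0.084]
contact_force: [0.2, -0.3, -0.1]
opening: 0.99
t 9.3 p [0.4766 0.2277 0.0476] F [ 0.17 -0.31 -0.12] M [0.04 0.05 0.05] op 0.9896949116716411
[[-0.972, -0.0, -0.236], [0.236, -0.0, -0.972], [-0.0, -1.0, 0.0]]
shift [-0.0007 -0.1424  0.0012] turn [-0.     -0.0396 -0.    ]
shift [-0.0543 -0.1423  0.3893] turn [-0.     -0.0396 -0.    ]
```

```bash
python3 -m handwheel '[[[0,-0.03,0,0,0,0],[0,-0.06,0,0,0,0],[0,-0.1,0,0,0,0],[0,-0.14,0,0,0,0],[0,-0.19,0,0,0,0],[0,-0.19,0,0,0,0],[-0.054,-0.19,0.389,0,-0.04,0],[-0.054,-0.19,0.389,0,-0.04,0],[-0.054,-0.19,0.389,0,-0.04,0],[-0.054,-0.19,0.389,0,-0.04,0],[-0.054,-0.19,0.389,0,-0.04,0],[-0.054,-0.19,0.389,0,-0.04,0]]]'
python3 -c "
from h import *
go([.4376,-.1634,.238],-6.5)"
```

```text
clock: 10.3
tool_pos: [0.4509, -0.0228, 0.2376]
eef_rot: [-0.039, -0.706, 0.706, 0.04]
contact_force: [2.0, 0.2, -0.2]
opening: 1.002
shift [-0.0025 -0.0004  0.1412] turn [-0.      0.0005  0.    ]
```

```bash
python3 -m handwheel '[[[-0.0025,0,0.14,0,0,0],[-0.0025,0,0.14,0,0,0],[-0.0025,0,0.14,0,0,0],[-0.0025,0,0.14,0,0,0],[-0.0025,0,0.14,0,0,0],[-0.0025,0,0.14,0,0,0]]]'
python3 - <<'E'
from h import *
st();cal=get_calibration("wrist");im=snapshot("wrist");cv2.imwrite("pics/w2.png",im[:,:,::-1])
print("pred knob px",proj(cal,[.4376,-.1634,.067]));
go([.4376,-.1634,.048],-6.5)
E
```

```text
clock: 10.8
tool_pos: [0.438, -0.1609, 0.2374]
eef_rot: [0.04, 0.706, -0.706, -0.041]
contact_force: [-0.7, 0.9, 0.1]
opening: 1.003
t 10.8 p [ 0.438  -0.1609  0.2374] F [-0.66  0.94  0.09] M [0.08 0.03 0.  ] op 1.0031252735107068
[[-0.993, -0.0, -0.114], [0.114, 0.0, -0.993], [0.0, -1.0, -0.0]]
pred knob px (np.float64(323.2889533711917), np.float64(175.15075433910116))
shift [0.0002 0.1894 0.0041] turn [0.0003 0.0006 0.0002]
```

View pics/w2.png

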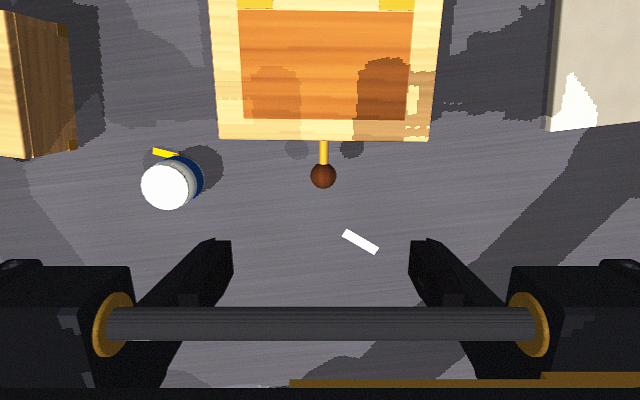

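The right knob sits at (323,175), matching the prediction, and the front edge suggests a yaw of about -7.4°. The tin at (170,185) is clear of the fingers, so I'll descend.

```bash
python3 -m handwheel '[[[0,0.03,0.004,0,0.005,0],[0,0.06,0.004,0,0.005,0],[0,0.09,0.004,0,0.005,0],[0,0.12,0.004,0,0.005,0],[0,0.15,0.004,0,0.005,0],[0,0.175,0.004,0,0.005,0],[0,0.1895,0.004,0,0.005,0],[0,0.1895,0.004,0,0.005,0],[0,0.1895,0.004,0,0.005,0]]]'
python3 -m handwheel '[[[0,0,0,0,0,0],[0,0,0,0,0,0],[0,0,0,0,0,0],[0,0,0,0,0,0],[0,0,0,0,0,0],[0,0,0,0,0,0],[0,0,0,0,0,0],[0,0,0,0,0,0],[0,0,0,0,0,0],[0,0,0,0,0,0],[0,0,0,0,0,0],[0,0,0,0,0,0]]]' -1 20
python3 -m handwheel '[[[0,0,0,0,0,0],[0,0,0,0,0,0]]]'
```

```text
clock: 11.6
tool_pos: [0.4381, -0.1624, 0.0478]
eef_rot: [0.044, 0.706, -0.705, -0.045]
contact_force: [0.6, 0.4, 0.8]
opening: 0.996
clock: 12.6
tool_pos: [0.438, -0.1636, 0.0482]
eef_rot: [0.045, 0.706, -0.705, -0.045]
contact_force: [0.7, 3.6, 1.6]
opening: 0.27
clock: 12.77
tool_pos: [0.4381, -0.1637, 0.0482]
eef_rot: [0.045, 0.706, -0.705, -0.045]
contact_force: [-0.1, 3.8, 2.2]
opening: 0.274
```

```bash
python3 -m handwheel '[[[0,0,-0.001,0,0,0],[0,-0.003,-0.001,0,0,0],[-0.0003,-0.006,-0.001,0,0,0],[-0.0005,-0.009,-0.001,0,0,0],[-0.001,-0.012,-0.001,0,0,0],[-0.0012,-0.015,-0.001,0,0,0],[-0.0015,-0.0175,-0.001,0,0,0],[-0.0015,-0.0175,-0.001,0,0,0],[-0.0015,-0.0175,-0.001,0,0,0]]]'
python3 -m handwheel '[[[-0.0003,-0.003,0,0,0,0],[-0.0006,-0.006,0,0,0,0],[-0.001,-0.009,0,0,0,0],[-0.0015,-0.012,0,0,0,0],[-0.002,-0.0145,0,0,0,0],[-0.003,-0.0195,0,0,0,0],[-0.0037,-0.0225,0,0,0,0],[-0.0037,-0.0225,0,0,0,0],[-0.0037,-0.0225,0,0,0,0]]]'
python3 -m handwheel '[[[0,0,0,0,0,0],[0,0,0,0,0,0]]]'
python3 -c "
from h import *
st()
rr=np.hypot(.165,.005);a=np.arctan2(5,165)
for d in range(14,104,4):
  t=np.radians(d)+a;print(d,'%.3f %.3f'%(rr*np.cos(np.radians(14)+a)-rr*np.cos(t),rr*np.sin(t)-rr*np.sin(np.radians(14)+a)))"
```

```text
clock: 13.52
tool_pos: [0.4395, -0.1638, 0.0659]
eef_rot: [-0.045, -0.706, 0.706, 0.045]
contact_force: [-0.2, 2.0, -1.3]
opening: 0.27
clock: 14.27
tool_pos: [0.444, -0.1643, 0.0886]
eef_rot: [-0.046, -0.705, 0.706, 0.045]
contact_force: [1.4, -0.4, -2.5]
opening: 0.275
clock: 14.43
tool_pos: [0.4439, -0.1643, 0.0882]
eef_rot: [-0.046, -0.706, 0.706, 0.045]
contact_force: [2.4, -0.6, -2.0]
opening: 0.279
t 14.4333 p [ 0.4439 -0.1643  0.0882] F [ 2.43 -0.59 -2.02] M [-0.18 -0.44  0.05] op 0.27896777989314153
[[-0.992, 0.001, -0.128], [0.128, -0.0, -0.992], [-0.001, -1.0, 0.0]]
14 0.000 0.000
18 0.004 0.011
22 0.008 0.022
26 0.013 0.032
30 0.018 0.042
34 0.025 0.052
38 0.032 0.061
42 0.040 0.069
46 0.048 0.077
50 0.057 0.085
54 0.066 0.092
58 0.076 0.098
62 0.086 0.103
66 0.096 0.108
70 0.107 0.112
74 0.118 0.115
78 0.129 0.118
82 0.141 0.119
86 0.152 0.120
90 0.164 0.120
94 0.175 0.119
98 0.187 0.118
102 0.198 0.116
```

Only about 2 N at 14°, so the right lid is free. Swinging it over in stages.

```bash
python3 -m handwheel '[[[-0.002,-0.005,0,0,0,0],[-0.004,-0.011,0,0,0,0],[-0.006,-0.0165,0,0,0,0],[-0.008,-0.022,0,0,0,0],[-0.0105,-0.027,0,0,0,0],[-0.013,-0.032,0,0,0,0],[-0.018,-0.042,0,0,0,0],[-0.025,-0.052,0,0,0,0],[-0.032,-0.061,0,0,0,0],[-0.040,-0.069,0,0,0,0],[-0.040,-0.069,0,0,0,0],[-0.040,-0.069,0,0,0,0]]]'
python3 -c "
from h import *
st()"
```

```text
clock: 15.43
tool_pos: [0.482, -0.1691, 0.1574]
eef_rot: [-0.045, -0.706, 0.706, 0.046]
contact_force: [-0.0, -1.8, -1.3]
opening: 0.274
t 15.4333 p [ 0.482  -0.1691  0.1574] F [-0.04 -1.79 -1.34] M [-0.1   0.02  0.08] op 0.27363951734002356
[[-0.992, -0.001, -0.128], [0.128, 0.0, -0.992], [0.001, -1.0, 0.0]]
```

```bash
python3 -m handwheel '[[[-0.008,-0.008,0,0,0,0],[-0.017,-0.016,0,0,0,0],[-0.026,-0.023,0,0,0,0],[-0.036,-0.029,0,0,0,0],[-0.046,-0.034,0,0,0,0],[-0.056,-0.039,0,0,0,0],[-0.067,-0.043,0,0,0,0],[-0.078,-0.046,0,0,0,0],[-0.089,-0.049,0,0,0,0],[-0.101,-0.050,0,0,0,0],[-0.101,-0.050,0,0,0,0],[-0.101,-0.050,0,0,0,0]]]'
python3 -c "
from h import *
st()"
```

```text
clock: 16.43
tool_pos: [0.5827, -0.1817, 0.2071]
eef_rot: [0.045, 0.706, -0.706, -0.045]
contact_force: [-0.7, 1.9, 4.3]
opening: 0.273
t 16.4333 p [ 0.5827 -0.1817  0.2071] F [-0.69  1.89  4.27] M [ 0.1   0.11 -0.01] op 0.2727152695314742
[[-0.992, -0.001, -0.127], [0.127, 0.0, -0.992], [0.001, -1.0, -0.0]]
```

```bash
python3 -m handwheel '[[[-0.006,-0.0015,0,0,0,0],[-0.012,-0.002,0,0,0,0],[-0.018,-0.002,0,0,0,0],[-0.023,-0.002,0,0,0,0],[-0.029,-0.0015,0,0,0,0],[-0.034,-0.001,0,0,0,0],[-0.040,-0.0005,0,0,0,0],[-0.046,0.0005,0,0,0,0],[-0.051,0.0015,0,0,0,0],[-0.051,0.0015,0,0,0,0],[-0.051,0.0015,0,0,0,0]]]'
python3 -c "
from h import *
st()"
```

```text
clock: 17.35
tool_pos: [0.6335, -0.1882, 0.205]
eef_rot: [0.045, 0.706, -0.705, -0.046]
contact_force: [-1.4, 1.6, -8.1]
opening: 0.274
t 17.35 p [ 0.6335 -0.1882  0.205 ] F [-1.43  1.62 -8.12] M [ 0.4   0.32 -0.  ] op 0.2737916750581677
[[-0.992, -0.001, -0.127], [0.127, 0.001, -0.992], [0.001, -1.0, -0.0]]
```

```bash
python3 -m handwheel '[[[0,0.0012,0,0,0,0],[0,0.0012,0,0,0,0],[0,0.0012,0,0,0,0]]]'
python3 -m handwheel '[[[0,0,0,0,0,0],[0,0,0,0,0,0],[0,0,0,0,0,0],[0,0,0,0,0,0],[0,0,0,0,0,0],[0,0,0,0,0,0],[0,0,0,0,0,0],[0,0,0,0,0,0],[0,0,0,0,0,0],[0,0,0,0,0,0]]]' 1
python3 -m handwheel '[[[0,-0.02,0,0,0,0],[0,-0.05,0,0,0,0],[0,-0.08,0,0,0,0],[0,-0.11,0,0,0,0],[0,-0.13,0,0,0,0],[0.1,-0.13,0.1,0,0,0],[0.2,-0.13,0.25,0,0,0],[0.2,-0.13,0.25,0,0,0],[0.2,-0.13,0.25,0,0,0],[0.2,-0.13,0.25,0,0,0],[0.2,-0.13,0.25,0,0,0],[0.2,-0.13,0.25,0,0,0]]]'
python3 - <<'E'
from h import *
st();a=snapshot("top");b=snapshot("side")
cv2.imwrite("pics/end.png",np.vstack([a[100:300,100:550],b[100:370,100:550]])[:,:,::-1])
c0=get_calibration("top");print(proj(c0,[.477,.2264,.067]))
E
```

```text
clock: 17.6
tool_pos: [0.6338, -0.1882, 0.2048]
eef_rot: [0.045, 0.706, -0.706, -0.045]
contact_force: [-1.6, 2.5, -6.3]
opening: 0.271
clock: 18.43
tool_pos: [0.6337, -0.1885, 0.2045]
eef_rot: [-0.045, -0.706, 0.706, 0.045]
contact_force: [0.2, 0.2, -0.3]
opening: 0.996
clock: 19.43
tool_pos: [0.4222, -0.3918, 0.3348]
eef_rot: [-0.045, -0.706, 0.706, 0.045]
contact_force: [0.5, -0.4, 0.3]
opening: 0.998
t 19.4333 p [ 0.4222 -0.3918  0.3348] F [ 0.46 -0.43  0.3 ] M [-0.02 -0.01  0.04] op 0.9979055798843176
[[-0.992, 0.0, -0.127], [0.127, -0.0, -0.992], [-0.0, -1.0, 0.0]]
(np.float64(226.61898445301537), np.float64(260.99027451380925))
```

View pics/end.png

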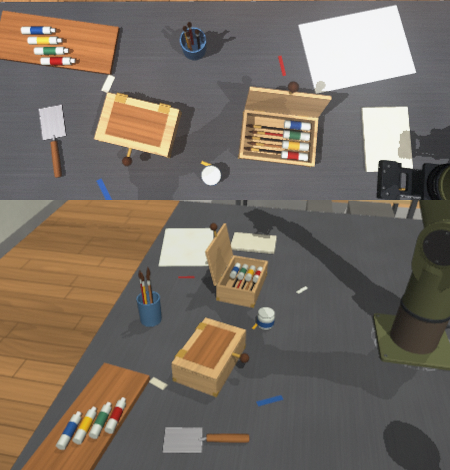

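The right lid stands open past upright. The left lid is shut with its knob at (227,261), exactly where it began, and nothing else has moved. Handing in.

```bash
python3 -c "
from h import *
print(job.finish_job());st()"
```

```text
the job is handed in; nothing more can be done
None
the job is handed in; nothing more can be done
```

The job is done and handed in at about 19.5 s. The left case has the binding hinge and is shut again; the right one swings freely and stands open.

- **Left lid:** the force at the knob rose from about 4 N at 6° to about 8.5 N at 14°. I eased it back down at about 0.3 rad/s, pressed until it was solidly shut (13.7 N), and let go.
- **Right lid:** it took only about 2 N at 14°, so I swung it to about 101° and released it. I did not measure the joint angle directly; 101° comes from how far the gripper travelled. Near the end the pull on the fingers reached 8 N because my arc was slightly off. I eased that to 6 N before releasing.
- **Last checks:** the final top and side pictures show the right lid resting open past upright. The left knob is back at its starting pixel. By eye, both cases and the jar, tin, knife and panel have not moved. The gripper was clear, reading under 1 N. No check failed, and the hand-in gives no verdict.

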